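Fill the gap in the vial rack

ROBOT

A 7-joint arm with a two-finger parallel gripper is mounted at the origin on a cart in front of the work surface, level with it; the furniture and walls round the work are solid. World frame = base frame: x ahead of the robot, y to its left, z up, the work surface at z = 0. Lengths are in m, angles in rad, forces in N, time in s.
With the tool pointing down it reaches from about 0.4 to 0.85 m from the base axis. Payload 4.5 kg.
Tool frame: the origin (TCP) lies at the very end of the fingers, on their centre line; the grasp point (between the pads) lies 19 mm behind it (r.pinch_z is the distance from the TCP to the grasp point, in m); z points along the fingers, y is the line along which they close (so a half turn about z gives the same grasp; the last joint's range is limited). The gripper opens to 88 mm and grips with 3 to 60 N. Pads are 18 mm wide; open, the fingers measure 123 mm over their backs; the gripper's body (75 mm by 187 mm) begins 45 mm behind the grasp point.
Start: joints at [1.284, 0.689, -0.195, 1.565, 0.157, 0.902, -0.215], TCP at [0.197, -0.593, 0.215] pointing down, gripper open.
Joint ranges: [-3.01, 3.01], [-0.46, 2.08], [-1.47, 1.51], [0.13, 2.56], [-1, 4.14], [0.04, 2.09], [-2.66, 2.66]. Speed limits (rad/s): [2.57, 2.57, 3.14, 3.14, 3.14, 3.14, 3.14].

INTERFACE

Orientations are given as a unit quaternion [x, y, z, w].
In Python, from plant import r, cams gives the robot as it stands.
- The arm moves only by the shell command python3 -m pendant 'ROWS' [FORCE]. ROWS is JSON, a list of rows, each a list of 3 entries, a list of its own where there are three numbers: the closure, from -1 (fully open) to 1 (shut), then the shift along the tool's x, y, z in mm, then the turn, a rotation vector about the tool's x, y, z in degrees. A call has 1 to 8 rows; each row shifts and turns the commanded pose from where the row before left it, along the tool's axes as they then stand; what a row does not reach is not made up. A row lasts 1/8 s, in which the tool goes at most 62.5 mm and 10.7 degrees, less where a joint would pass 70% of its speed; a pose out of reach is approached as far as the arm can. A call with a gripper value outside its range is refused whole. The fingers move at their own pace and stop on an object; FORCE is the grip in N (left out, the last holds). Time passes only in rows, so rows that do not move let the fingers close. It gives the time, the measured TCP pose, the force, the opening and the grip force at its end, in the units of the state.
- r.get_state(): the state, without advancing time (a new reading comes with each control period).
- cams.snapshot(name): name is "scene" or "top"; returns a dict with "img" (400x640x3 uint8, red, green, blue), "camera_matrix" (3x3 intrinsics, pixels), "camera_from_world" (4x4, takes a point from world to camera coordinates). Camera axes: x right, y up, looking along -z (the intrinsics and any distortion apply to the point x, -y, -z); pixel columns grow to the right and rows downward; lengths in m; the calibration is good to about 2 mm. A picture is of the moment at which its call begins. There is no depth.
- r.finish_job(): hands the job in; it is judged then, once.
The state is a dict: "clock": time; "q": joint angles; "qd": joint speeds; "joint_torque": joint torques, N m; "tool_pos": TCP position; "eef_rot": TCP orientation; "contact_force": force on the tool from outside, world axes, zero at the start; "moment": the same for the moment, N m; "opening": opening from 0.0 (shut) to 1.0 (fully open); "finger_force": force on a finger pad.
Only numpy, scipy, OpenCV 4.12 (cv2) and the standard library are available. Lean on these libraries where they do the work, as an engineer would, in place of code of your own. Each camera call takes 0.05 s, during which the arm holds its last target. There are 200 camera calls.

TASK

Two of the three sample vials stand in the blue rack and one has been left out on the worktop. Take the one that was left out and set it down upright in the rack's empty pocket; do not drop it, and leave the two vials that are already in the rack where they are.

Things in the scene. Friction and masses are not known exactly. Their poses are not given: they have to be found in the camera images.
- rack: blue rack fixed to the worktop: a flat block 78 x 226 mm and 16 mm high with three square pockets in a row, each 54 x 54 mm, going straight down to the worktop. Origin at the middle of its underside (at the worktop); its y runs along the row, x across it, z up. Pocket centres at y = -74, 0 and +74 mm, x = 0. Two pockets hold a vial each, the third is empty; which one is empty changes from start to start
- vial_a_center (a point): the centre (on its axis, half-way up) of one of three alike upright white sample vials: round body 35 mm across, straight up to about 50 mm, then a shoulder and a ribbed cap, 80 mm tall in all, about 50 g, z along its axis. Standing on the worktop or in a pocket, its centre is 40 mm above the worktop either way. Two vials stand in the rack and one stands on the worktop; which is which changes from start to start
- vial_b_center (a point): the centre (on its axis, half-way up) of one of three alike upright white sample vials: round body 35 mm across, straight up to about 50 mm, then a shoulder and a ribbed cap, 80 mm tall in all, about 50 g, z along its axis. Standing on the worktop or in a pocket, its centre is 40 mm above the worktop either way. Two vials stand in the rack and one stands on the worktop; which is which changes from start to start
- vial_c_center (a point): the centre (on its axis, half-way up) of one of three alike upright white sample vials: round body 35 mm across, straight up to about 50 mm, then a shoulder and a ribbed cap, 80 mm tall in all, about 50 g, z along its axis. Standing on the worktop or in a pocket, its centre is 40 mm above the worktop either way. Two vials stand in the rack and one stands on the worktop; which is which changes from start to start
Mind the look-alikes: they are no part of the job. What is shaped like the part that bears vial_b_center but brown is not meant. What is shaped like the part that bears vial_a_center but green is not meant.

How it is judged:
At the end, for the whole second after the job is handed in: All three vials stand upright (within 10 degrees) in the rack, one in each pocket, down on the pocket's floor, with their axes within 14 mm of the pocket's centre along and across the row, and at rest (x of vial_a_center in the frame of rack between -0.014 and 0.014 m and (y of vial_a_center in the frame of rack between -0.088 and -0.06 m or y of vial_a_center in the frame of rack between -0.014 and 0.014 m or y of vial_a_center in the frame of rack between 0.06 and 0.088 m) and height (world z) of each of vial_a_center, vial_b_center, vial_c_center below 0.046 m and angle between each of vial_a_center, vial_b_center, vial_c_center's own z axis and vertical below 0.17 rad and x of vial_b_center in the frame of rack between -0.014 and 0.014 m and (y of vial_b_center in the frame of rack between -0.088 and -0.06 m or y of vial_b_center in the frame of rack between -0.014 and 0.014 m or y of vial_b_center in the frame of rack between 0.06 and 0.088 m) and x of vial_c_center in the frame of rack between -0.014 and 0.014 m and (y of vial_c_center in the frame of rack between -0.088 and -0.06 m or y of vial_c_center in the frame of rack between -0.014 and 0.014 m or y of vial_c_center in the frame of rack between 0.06 and 0.088 m) and linear speed of each of vial_a, vial_b, vial_c below 0.03 m/s); the robot touches nothing.
It fails at once if a vial that stood in the rack is moved as well: two vials are more than 25 mm from where they started (distance of each of vial_a_center, vial_b_center from where it was at the start of the episode above 0.025 m or distance of each of vial_a_center, vial_c_center from where it was at the start of the episode above 0.025 m or distance of each of vial_b_center, vial_c_center from where it was at the start of the episode above 0.025 m).
It fails at once if a vial is tipped by more than 40 degrees (angle between any of vial_a_center, vial_b_center, vial_c_center's own z axis and vertical above 0.7 rad).
It fails at once if a vial is dropped: out of the fingers while more than 40 mm above its standing height ((height (world z) of vial_a_center above 0.08 m and contact force between vial_a and the fingers below 0.1 N) or (height (world z) of vial_b_center above 0.08 m and contact force between vial_b and the fingers below 0.1 N) or (height (world z) of vial_c_center above 0.08 m and contact force between vial_c and the fingers below 0.1 N)).
It also fails if it takes over 34 s, if anything falls off the work surface, if the arm or the gripper's body presses on something with over 40 N, if the wrist force passes 120 N, or if a joint passes its speed limit or range.

## Working session

There is one attempt and no reset: what is moved stays moved. The work goes in short steps, Python scripts to look and compute and a shell command to move; the robot and the scene stay as the last step left them, time stands still between calls to the robot, and variables do not carry over. Pictures are saved under pics/ and viewed, at most 10 in all, crops included, and the job is handed in when it is done.

```bash
mkdir -p pics
python3 - <<'E'
from plant import r,cams
import cv2
for n in("scene","top"):
    s=cams.snapshot(n); cv2.imwrite(f"pics/{n}0.png",s["img"][:,:,::-1])
    print(n,s["camera_matrix"],s["camera_from_world"],[k for k in s])
s=r.get_state();print(s["clock"],s["tool_pos"],s["eef_rot"],s["opening"],r.pinch_z)
E
```

```text
scene [[408.89982404   0.         312.93766687]
 [  0.         408.89982404 200.03940844]
 [  0.           0.           1.        ]] [[-0.64615428 -0.76319718 -0.00383576  0.35154087]
 [ 0.59413494 -0.50616111  0.62514367 -0.34323157]
 [-0.4790494   0.4016603   0.78050028 -0.70386171]
 [ 0.          0.          0.          1.        ]] ['img', 'camera_matrix', 'camera_from_world']
top [[501.72888076   0.         322.06968478]
 [  0.         501.72888076 202.6250007 ]
 [  0.           0.           1.        ]] [[ 0.00458873 -0.99990603 -0.01291763  0.01657727]
 [ 0.99767947  0.00370022  0.06798515 -0.52725521]
 [-0.06793096 -0.01319962  0.9976027  -1.16601876]
 [ 0.          0.          0.          1.        ]] ['img', 'camera_matrix', 'camera_from_world']
0.1 [ 0.19685118 -0.59259968  0.21430081] [ 9.87157996e-01  1.59744996e-01 -1.90414774e-04 -7.68186121e-04] 1.0028358741512777 0.0187
```

View pics/scene0.png

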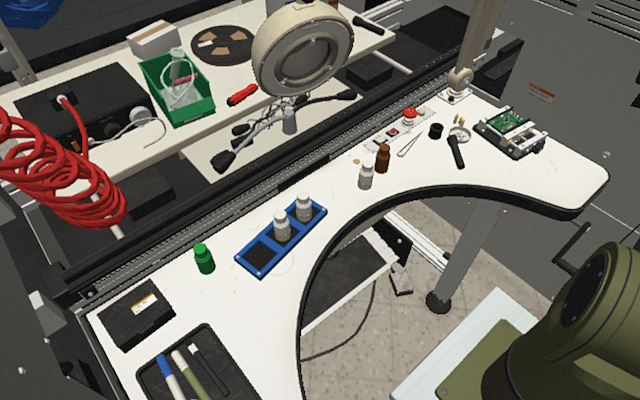

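View pics/top0.png

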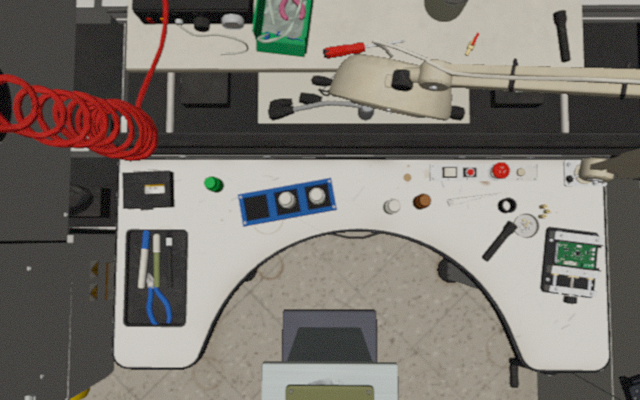

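Scene view and top view, the things that could be taken for the vial:
- **White, on the worktop:** scene (366,176), top (392,206).
- **White, in the rack (stay put):** scene (281,225) and (304,206), top (287,200) and (317,196).
- **Brown look-alike:** scene (382,157), top (422,200).
- **Green look-alike:** scene (204,257), top (213,184).
- **Grey bottle on the shelf:** scene (288,122).

I choose the white one on the worktop. The empty pocket is the left one in the top view, at (257,206).

```bash
cat > h.py <<'E'
import numpy as np,cv2
from plant import r,cams
def proj(s,P):
    p=np.c_[np.atleast_2d(P),np.ones(len(np.atleast_2d(P)))]@s["camera_from_world"].T
    p=p[:,:3]*[1,-1,-1]; q=p@s["camera_matrix"].T; return q[:,:2]/q[:,2:]
def back(s,uv,z):
    T=s["camera_from_world"];R=T[:3,:3];c=-R.T@T[:3,3]
    d=R.T@(np.linalg.inv(s["camera_matrix"])@[*uv,1]*[1,-1,-1]); return c+d*(z-c[2])/d[2]
E
python3 - <<'E'
from h import *
from scipy.optimize import least_squares
S={n:cams.snapshot(n) for n in("scene","top")}
t=S["top"]; im=t["img"]; hsv=cv2.cvtColor(im,cv2.COLOR_RGB2HSV)
m=cv2.inRange(hsv,(100,120,60),(125,255,255)); m[:160]=0;m[250:]=0;m[:,:225]=0;m[:,350:]=0
m=cv2.morphologyEx(m,cv2.MORPH_CLOSE,np.ones((25,25)))
c=max(cv2.findContours(m,0,2)[0],key=cv2.contourArea); b=cv2.boxPoints(cv2.minAreaRect(c))
w=np.array([back(t,p,.016) for p in b])[:,:2]; ctr=w.mean(0)
e=w-np.roll(w,1,0); l=np.linalg.norm(e,axis=1); a=e[l.argmax()];a/=np.linalg.norm(a); a*=np.sign(a[1])
print("rack",ctr,a,np.degrees(np.arctan2(-a[0],a[1])),l)
for k in(-1,0,1): print("pocket",k,ctr+a*k*.074)
# vial caps: predicted pixels overlaid
v=back(t,(392,206),.078)
crops=[]
big={}
for n,(x,y) in {"top":(392,206),"scene":(366,176)}.items():
    big[n]=cv2.resize(S[n]["img"][y-25:y+25,x-25:x+25,::-1],(400,400),interpolation=cv2.INTER_NEAREST)
cv2.imwrite("pics/crop1.png",np.hstack([big["top"],big["scene"]]))
print("v guess",v,proj(S["scene"],[[v[0],v[1],z] for z in(0,.08)]))
E
```

```text
rack [0.52913025 0.1025382 ] [-0.18118228  0.98344953] 10.438631875834051 [0.07437242 0.22147384 0.07435849 0.220516  ]
pocket -1 [0.54253774 0.02976294]
pocket 0 [0.52913025 0.1025382 ]
pocket 1 [0.51572276 0.17531347]
v guess [ 0.51611844 -0.13837976  0.078     ] [[363.16611895 186.45061606]
 [366.3546725  163.8949527 ]]
```

View pics/crop1.png

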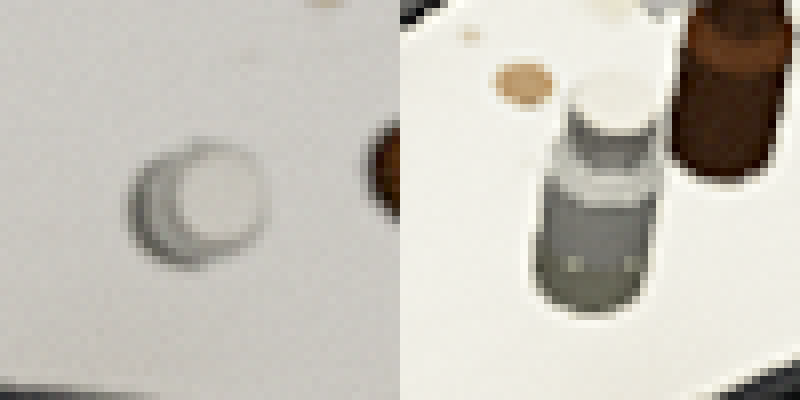

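The crops show a white capped vial: cap centre at about top (394,205) and scene (367.4,163). The brown one is a neighbour about 60 mm away in -y. Next I'll check the fit, the clearance behind the worktop and the rack overlay.

Run:
```python
from h import *
from scipy.optimize import least_squares
S={n:cams.snapshot(n) for n in("scene","top")}
f=lambda P:np.r_[proj(S["top"],P)[0]-[394,204.9],proj(S["scene"],P)[0]-[367.4,163.]]
o=least_squares(f,[.51,-.14,.08]);print("vial cap",o.x,o.fun, "z=.08 top:",back(S["top"],(394,204.9),.08))
print("brown",back(S["top"],(422,199.5),.08),"green",back(S["top"],(213,182.5),.08))
for uv in((300,158),(300,133),(400,70),(395,100)):
  print(uv,[(z,back(S["top"],uv,z)[:2].round(3),proj(S["scene"],back(S["top"],uv,z))[0].round()) for z in(-.1,0,.1,.2,.3,.5)])
c=np.array([.5291,.1025]);a=np.array([-.1812,.9834]);n=np.array([a[1],-a[0]])
pics=[]
for k,(x,y,w,h) in {"top":(220,150,130,90),"scene":(220,175,130,120)}.items():
  q=6; im=cv2.resize(S[k]["img"][y:y+h,x:x+w,::-1],None,fx=q,fy=q,interpolation=1)
  P=lambda p:((proj(S[k],p)-[x,y]+.5)*q).astype(int)
  def box(cc,hx,hy,z,col): cv2.polylines(im,[P([[*(cc+n*i*hx+a*j*hy),z] for i,j in((1,1),(1,-1),(-1,-1),(-1,1))])],True,col,1)
  box(c,.039,.113,.016,(0,0,255))
  for j in(-1,0,1):
    cc=c+a*j*.074; box(cc,.027,.027,.016,(0,255,255)); 
    th=np.linspace(0,6.28,30); cv2.polylines(im,[P([[cc[0]+.0175*np.cos(t),cc[1]+.0175*np.sin(t),.05] for t in th])],True,(0,255,0),1)
  cv2.imwrite(f"pics/ov_{k}.png",im[:600]); pics.append(cv2.resize(im,(400,int(im.shape[0]*400/im.shape[1]))))
h=max(p.shape[0] for p in pics)
cv2.imwrite("pics/ov.png",np.hstack([cv2.copyMakeBorder(p,0,h-p.shape[0],0,0,0) for p in pics]))
```

```text
vial cap [ 0.51815638 -0.14320954  0.07817335] [ 0.17012364  0.19328596 -0.26552033 -0.02309339] z=.08 top: [ 0.51847076 -0.14259439  0.08      ]
brown [ 0.53077987 -0.20502487  0.08      ] green [0.56741321 0.26343624 0.08      ]
(300, 158) [(-0.1, array([0.652, 0.079]), array([263., 222.])), (0, array([0.636, 0.073]), array([265., 201.])), (0.1, array([0.62 , 0.067]), array([267., 175.])), (0.2, array([0.605, 0.061]), array([269., 145.])), (0.3, array([0.589, 0.055]), array([272., 107.])), (0.5, array([0.557, 0.044]), array([281.,  -2.]))]
(300, 133) [(-0.1, array([0.718, 0.079]), array([249., 207.])), (0, array([0.697, 0.073]), array([250., 186.])), (0.1, array([0.676, 0.067]), array([252., 161.])), (0.2, array([0.655, 0.062]), array([254., 132.])), (0.3, array([0.634, 0.056]), array([257.,  95.])), (0.5, array([0.593, 0.044]), array([266., -11.]))]
(400, 70) [(-0.1, array([ 0.887, -0.184]), array([287., 132.])), (0, array([ 0.853, -0.169]), array([289., 114.])), (0.1, array([ 0.819, -0.155]), array([290.,  92.])), (0.2, array([ 0.785, -0.141]), array([292.,  67.])), (0.3, array([ 0.751, -0.126]), array([295.,  35.])), (0.5, array([ 0.684, -0.097]), array([302., -55.]))]
(395, 100) [(-0.1, array([ 0.806, -0.17 ]), array([300., 147.])), (0, array([ 0.779, -0.157]), array([301., 129.])), (0.1, array([ 0.751, -0.143]), array([303., 107.])), (0.2, array([ 0.723, -0.13 ]), array([305.,  80.])), (0.3, array([ 0.696, -0.117]), array([308.,  48.])), (0.5, array([ 0.64, -0.09]), array([316., -46.]))]
```

View pics/ov.png

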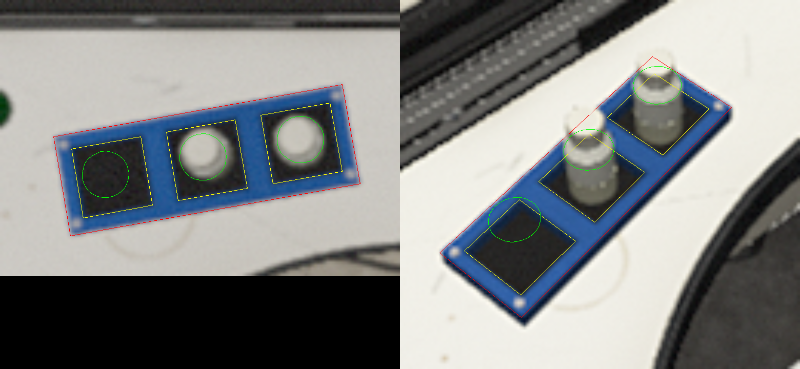

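The overlay fits both the rack and its vials, and the empty pocket is the left one at (0.516, 0.175). The rail behind is level with the worktop. I'll grip across the row (tool y along rack x), which also keeps the fingers clear of the brown vial.

```bash
cat > go.py <<'E'
import sys
from h import *
from scipy.spatial.transform import Rotation as R
def togo(x,y,z):
    s=r.get_state(); Rt=R.from_quat(s["eef_rot"])
    yx=np.array([.983,.181,0]); G=np.c_[np.cross(yx,[0,0,-1]),yx,[0,0,-1]]
    print("t",s["clock"],"pos",s["tool_pos"].round(4) if hasattr(s["tool_pos"],"round") else s["tool_pos"],"open",round(s["opening"],3),"ff",s["finger_force"],"F",np.round(s["contact_force"],1))
    print("shift mm",(1e3*Rt.inv().apply(np.array([x,y,z])-s["tool_pos"])).round(1),"rot deg",np.degrees((Rt.inv()*R.from_matrix(G)).as_rotvec()).round(1),"world mm",(1e3*(np.array([x,y,z])-s["tool_pos"])).round(1),"q",np.round(s["q"],2))
togo(*map(float,sys.argv[1:4]))
E
python3 -m pendant '[[-1,[44,-32,0],[0,0,0]],[-1,[44,-32,0],[0,0,0]],[-1,[44,-32,0],[0,0,0]],[-1,[44,-32,0],[0,0,0]],[-1,[44,-32,0],[0,0,0]],[-1,[44,-32,0],[0,0,0]],[-1,[44,-32,0],[0,0,0]],[-1,[44,-32,0],[0,0,0]]]' 20; python3 go.py .5182 -.143 .2
```

```text
clock: 1.3
tool_pos: [0.4515, -0.2378, 0.2152]
eef_rot: [0.987, 0.16, 0.0, 0.0]
contact_force: [0.5, 0.9, -0.0]
opening: 0.996
finger_force: 0.0
t 1.3 pos [ 0.4515 -0.2378  0.2152] open 0.996 ff 0.0 F [ 0.5  0.9 -0. ]
shift mm [ 93.2 -68.9  15.2] rot deg [  0.    0.  -82.1] world mm [ 66.7  94.8 -15.2] q [ 0.49  0.54 -0.15  1.91  0.12  0.7  -0.98]
```

```bash
python3 -m pendant '[[-1,[44,-32,0],[0,0,0]],[-1,[44,-32,0],[0,0,0]],[-1,[0,0,0],[0,0,-10]],[-1,[0,0,0],[0,0,-10]],[-1,[0,0,0],[0,0,-10]],[-1,[0,0,0],[0,0,-10]],[-1,[0,0,0],[0,0,-10]],[-1,[0,0,0],[0,0,-10]]]'; python3 -m pendant '[[-1,[0,0,0],[0,0,-10]],[-1,[0,0,0],[0,0,-10]],[-1,[0,0,0],[0,0,0]]]'; python3 go.py .5182 -.143 .12
```

```text
clock: 2.3
tool_pos: [0.5137, -0.1508, 0.2151]
eef_rot: [0.773, 0.634, -0.0, 0.0]
contact_force: [0.4, 0.3, -0.3]
opening: 1.004
finger_force: 0.0
clock: 2.68
tool_pos: [0.5137, -0.1508, 0.2149]
eef_rot: [0.654, 0.756, 0.0, -0.0]
contact_force: [-0.3, -0.3, -0.8]
opening: 0.999
finger_force: 0.0
t 2.675 pos [ 0.5137 -0.1508  0.2149] open 0.999 ff 0.0 F [-0.3 -0.3 -0.8]
shift mm [ 7.1  5.6 94.9] rot deg [ 0.  -0.  -2.2] world mm [  4.5   7.8 -94.9] q [ 0.54  0.61 -0.55  1.83  0.43  0.82 -0.08]
```

```bash
python3 -m pendant '[[-1,[7,6,30],[0,0,-2]],[-1,[0,0,35],[0,0,0]],[-1,[0,0,30],[0,0,0]],[-1,[0,0,0],[0,0,0]]]'; python3 go.py .5182 -.143 .024
python3 - <<'E'
from h import *
p=[]
for k,(x,y) in {"top":(392,200),"scene":(366,165)}.items():
  s=cams.snapshot(k); p.append(cv2.resize(s["img"][y-40:y+40,x-40:x+40,::-1],(400,400),interpolation=1))
cv2.imwrite("pics/g1.png",np.hstack(p))
E
```

```text
clock: 3.18
tool_pos: [0.5171, -0.1428, 0.1185]
eef_rot: [0.641, 0.767, -0.001, -0.002]
contact_force: [-0.1, 0.2, 1.1]
opening: 1.0
finger_force: 0.0
t 3.175 pos [ 0.5171 -0.1428  0.1185] open 1.0 ff 0.0 F [-0.1  0.2  1.1]
shift mm [-0.5  1.4 94.5] rot deg [-0.2 -0.1 -0.2] world mm [  1.1  -0.2 -94.5] q [ 0.46  0.75 -0.46  1.91  0.55  0.61 -0.18]
```

View pics/g1.png

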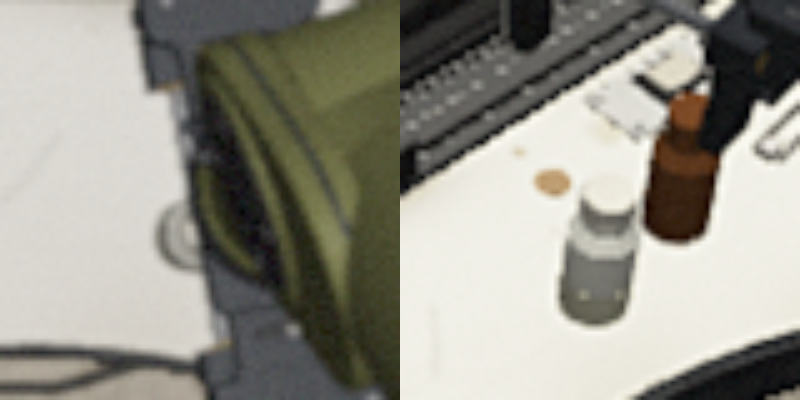

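The top crop shows the vial half hidden under the gripper. The scene crop shows the finger tips either side of the line above the vial. I'll compare the tips with the projected ones.

Run:
```python
from h import *
s=cams.snapshot("scene"); T=np.array(r.get_state()["tool_pos"]); a=np.array([.983,.181,0]);b=np.array([-.181,.983,0])
for d in(-.0615,-.044,.044,.0615):
  print(d,((proj(s,[T+a*d+b*k for k in(-.009,.009)])-[326,125])*5+[400,0]).round())
im=cv2.resize(s["img"][105:225,300:460,::-1],(800,600),interpolation=1)
for d in(-.0615,-.044,.044,.0615):
  for k in(-.009,.009):
    u,v=((proj(s,T+a*d+b*k)[0]-[300,105]+.5)*5).astype(int); cv2.circle(im,(u,v),3,(0,0,255),1)
cv2.imwrite("pics/g2.png",im)
```

```text
-0.0615 [[740. 173.]
 [718. 196.]]
-0.044 [[706. 155.]
 [684. 177.]]
0.044 [[544.  68.]
 [521.  89.]]
0.0615 [[513.  52.]
 [490.  73.]]
```

View pics/g2.png

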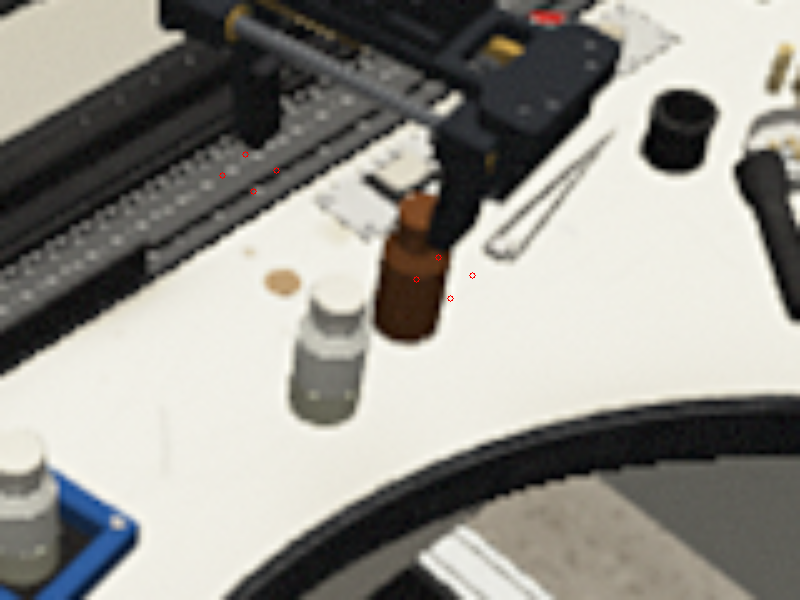

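Both tips appear about 5.6 px higher and 2.4 px further right than projected: far tip at (262,145) against (249,172). That needs resolving with the top camera before I go down.

Run:
```python
from h import *
s=cams.snapshot("top"); T=np.array(r.get_state()["tool_pos"]); a=np.array([.983,.181,0]);b=np.array([-.181,.983,0])
x0,y0=320,130
im=cv2.resize(s["img"][y0:y0+120,x0:x0+160,::-1],(800,600),interpolation=1)
P=lambda p:((proj(s,p)-[x0,y0]+.5)*5).astype(int)
for z,col in((.064,(0,0,255)),(.082,(0,255,255))):
  cv2.polylines(im,[P([T+a*i*.0935+b*j*.0375+[0,0,z] for i,j in((1,1),(1,-1),(-1,-1),(-1,1))])],True,col,1)
for d in(-.0615,-.044,.044,.0615):
  for k in(-.009,.009): cv2.circle(im,tuple(map(int,P(T+a*d+b*k)[0])),3,(0,0,255),1)
cv2.imwrite("pics/g3.png",im)
```

```text
(no output)
```

View pics/g3.png

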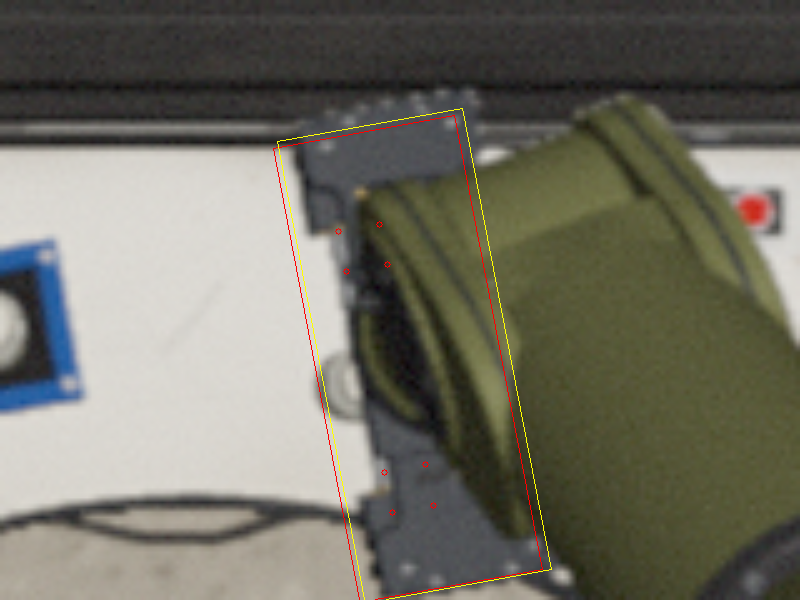

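The top view matches a gripper with no sideways error (its outline is just a higher surface), so the scene offset points to tips sitting higher than projected. I'll descend partway with the fingers straddling the vial, which is safe, and look again.

```bash
python3 -m pendant '[[-1,[0,1,20],[0,0,0]],[-1,[0,0,25],[0,0,0]],[-1,[0,0,25],[0,0,0]],[-1,[0,0,0],[0,0,0]],[-1,[0,0,0],[0,0,0]]]'; python3 go.py .5182 -.143 .024
python3 - <<'E'
from h import *
s=cams.snapshot("scene"); T=np.array(r.get_state()["tool_pos"]); a=np.array([.983,.181,0]);b=np.array([-.181,.983,0])
x0,y0=310,120
im=cv2.resize(s["img"][y0:y0+90,x0:x0+120,::-1],(800,600),interpolation=1)
q=800/120
for dz,c in((0,(0,0,255)),(.0187,(0,255,255))):
 for d in(-.0615,-.044,.044,.0615):
  for k in(-.009,.009):
    u,v=((proj(s,T+a*d+b*k+[0,0,dz])[0]-[x0,y0]+.5)*q).astype(int); cv2.circle(im,(u,v),3,c,1)
cv2.imwrite("pics/g4.png",im)
E
```

```text
clock: 4.0
tool_pos: [0.5207, -0.1428, 0.0513]
eef_rot: [0.64, 0.768, 0.001, 0.001]
contact_force: [-0.7, 0.4, 0.4]
opening: 1.003
finger_force: 0.0
t 4.0 pos [ 0.5207 -0.1428  0.0513] open 1.003 ff 0.0 F [-0.7  0.4  0.4]
shift mm [ 0.3 -2.5 27.3] rot deg [ 0.1  0.  -0.1] world mm [ -2.5  -0.2 -27.3] q [ 0.4   0.85 -0.36  1.94  0.65  0.46 -0.26]
```

View pics/g4.png

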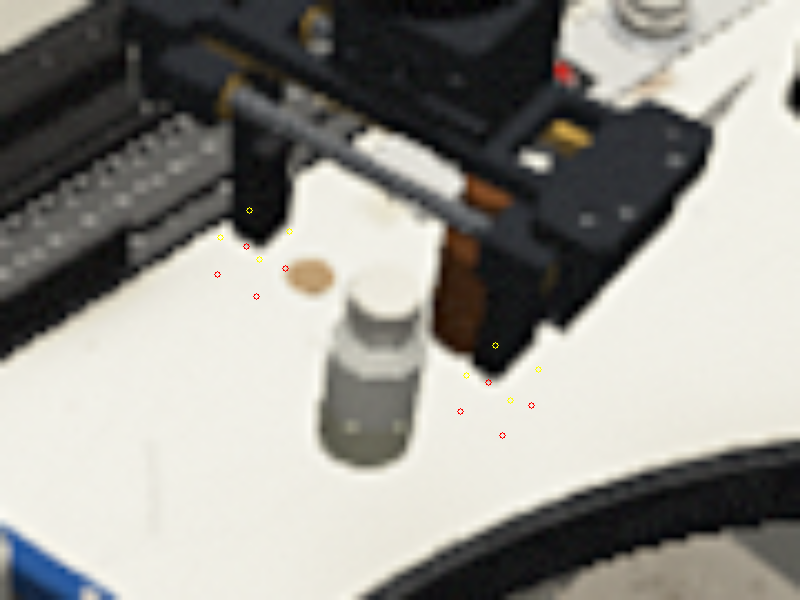

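The tips (far ≈(258,245), near ≈(490,375)) still look roughly 20 mm above the reported TCP, on either side of the vial. I'll go to grasp height and look once more.

```bash
python3 -m pendant '[[-1,[0,-2,10],[0,0,0]],[-1,[0,0,10],[0,0,0]],[-1,[0,0,8],[0,0,0]],[-1,[0,0,0],[0,0,0]],[-1,[0,0,0],[0,0,0]]]'; python3 go.py .5182 -.143 .024
python3 - <<'E'
from h import *
T=np.array(r.get_state()["tool_pos"]); a=np.array([.983,.181,0]);b=np.array([-.181,.983,0])
p=[]
for n,(x0,y0) in {"scene":(325,130),"top":(350,160)}.items():
 s=cams.snapshot(n)
 w,h=(80,80); q=5
 im=cv2.resize(s["img"][y0:y0+h,x0:x0+w,::-1],(400,400),interpolation=cv2.INTER_CUBIC)
 for d in(-.0615,-.044,.044,.0615):
  for k in(-.009,.009):
    u,v=((proj(s,T+a*d+b*k)[0]-[x0,y0]+.5)*q).astype(int); cv2.circle(im,(u,v),2,(0,0,255),1)
 p.append(im)
cv2.imwrite("pics/g5.png",np.hstack(p))
E
```

```text
clock: 4.68
tool_pos: [0.5178, -0.143, 0.022]
eef_rot: [0.64, 0.768, 0.0, 0.0]
contact_force: [0.1, -0.3, 0.8]
opening: 0.996
finger_force: 0.0
t 4.675 pos [ 0.5178 -0.143   0.022 ] open 0.996 ff 0.0 F [ 0.1 -0.3  0.8]
shift mm [-0.1  0.4 -2. ] rot deg [ 0.  0. -0.] world mm [ 0.4 -0.   2. ] q [ 0.37  0.9  -0.31  1.96  0.69  0.39 -0.29]
```

View pics/g5.png

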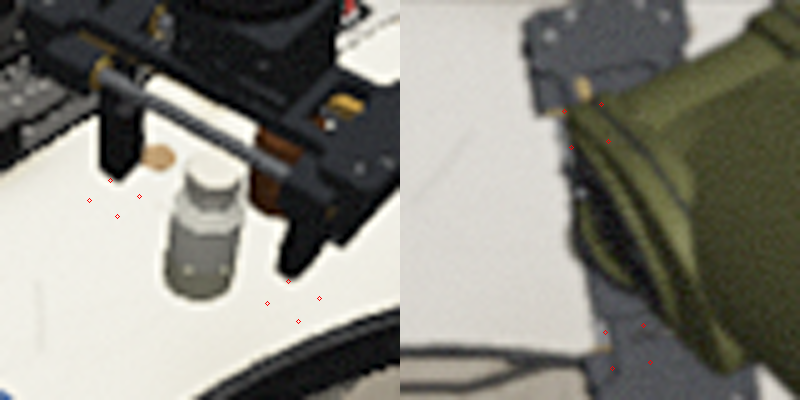

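The scene crop shows the tips at (118,178) and (290,277), about 6 px above the projected ones, and the top crop hides the vial under the gripper. The rod ends show in both views, so I'll triangulate those.

Run:
```python
from h import *
from scipy.optimize import least_squares
S={n:cams.snapshot(n) for n in("scene","top")}
T=np.array(r.get_state()["tool_pos"]); a=np.array([.983,.181,0]);b=np.array([-.181,.983,0])
for n,sc,tp in(("far",(345.3,144.5),(380.5,182.1)),("near",(382.5,164.5),(390.1,229.5))):
  o=least_squares(lambda P:np.r_[proj(S["top"],P)[0]-tp,proj(S["scene"],P)[0]-sc],[.5,-.14,.1])
  d=o.x-T; print(n,o.x.round(4),"resid",o.fun.round(1),"along a,b,z:",(d@a).round(4),(d@b).round(4),d[2].round(4))
# tip pixels, assuming z known -> a,b offsets
for n,uv in(("far",(348.5,165.5)),("near",(383,185))):
  for z in(0,.01,.022,.03,.04,.05):
    d=back(S["scene"],uv,z)-T; print(n,z,(d@a).round(4),(d@b).round(4))
```

```text
far [ 0.5631 -0.1093  0.1255] resid [ 0.6  0.7 -1.  -0.1] along a,b,z: 0.0506 0.025 0.1032
near [ 0.463  -0.1278  0.1275] resid [-0.  -0.   0.1  0. ] along a,b,z: -0.0512 0.025 0.1053
far 0 0.069 -0.0295
far 0.01 0.0639 -0.0214
far 0.022 0.0578 -0.0118
far 0.03 0.0537 -0.0053
far 0.04 0.0485 0.0028
far 0.05 0.0434 0.0108
near 0 -0.0361 -0.0298
near 0.01 -0.0399 -0.0217
near 0.022 -0.0443 -0.012
near 0.03 -0.0473 -0.0055
near 0.04 -0.0511 0.0025
near 0.05 -0.0548 0.0106
```

The rod ends are symmetric about the TCP, so sideways alignment is right. The visible tips are simply about 16 mm short of the nominal TCP. I'll go 3 mm lower, which still clears the rack top and the cap, then close.

```bash
python3 -m pendant '[[-1,[0,0,3],[0,0,0]],[-0.2,[0,0,0],[0,0,0]],[0.2,[0,0,0],[0,0,0]],[0.5,[0,0,0],[0,0,0]],[0.5,[0,0,0],[0,0,0]],[0.5,[0,0,0],[0,0,0]]]' 20;  python3 go.py .5182 -.143 .019
```

```text
clock: 5.62
tool_pos: [0.5177, -0.1431, 0.019]
eef_rot: [0.64, 0.768, -0.0, 0.0]
contact_force: [-0.3, -0.9, 0.1]
opening: 0.456
finger_force: 0.0
t 5.625 pos [ 0.5177 -0.1431  0.019 ] open 0.456 ff 0.0 F [-0.3 -0.9  0.1]
shift mm [0.  0.5 0. ] rot deg [ 0.   0.  -0.1] world mm [ 0.5  0.1 -0. ] q [ 0.37  0.91 -0.31  1.96  0.69  0.39 -0.3 ]
```

```bash
python3 -m pendant '[[0.8,[0,0,0],[0,0,0]],[0.8,[0,0,0],[0,0,0]],[0.8,[0,0,0],[0,0,0]],[0.8,[0,0,0],[0,0,0]],[0.8,[0,0,0],[0,0,0]]]' 20
```

```text
clock: 6.25
tool_pos: [0.5178, -0.1431, 0.019]
eef_rot: [0.64, 0.768, 0.0, 0.0]
contact_force: [0.5, 0.2, -0.2]
opening: 0.382
finger_force: 20.0
```

The opening of 0.382 (about 34 mm) at 20 N means it is on the vial body. Lifting.

```bash
python3 -m pendant '[[0.8,[0,0,0],[0,0,0]],[0.8,[0,0,-8],[0,0,0]],[0.8,[0,0,-12],[0,0,0]],[0.8,[0,0,0],[0,0,0]]]' 30; python3 -m pendant '[[0.8,[0,0,-15],[0,0,0]],[0.8,[0,0,-25],[0,0,0]],[0.8,[0,0,-30],[0,0,0]],[0.8,[0,0,-25],[0,0,0]],[0.8,[0,0,-10],[0,0,0]],[0.8,[0,0,0],[0,0,0]]]'; python3 go.py .5157 .1753 .144
```

```text
clock: 6.75
tool_pos: [0.5185, -0.1433, 0.0403]
eef_rot: [0.64, 0.768, 0.001, 0.001]
contact_force: [0.5, -0.2, -0.4]
opening: 0.373
finger_force: 30.0
clock: 7.5
tool_pos: [0.5179, -0.1433, 0.1445]
eef_rot: [0.64, 0.768, 0.0, 0.001]
contact_force: [-0.1, 0.1, -0.8]
opening: 0.38
finger_force: 30.0
t 7.5 pos [ 0.5179 -0.1433  0.1445] open 0.38 ff 29.99086072202772 F [-0.1  0.1 -0.8]
shift mm [313.7  55.2   0.4] rot deg [ 0.1  0.  -0.1] world mm [ -2.2 318.6  -0.5] q [ 0.48  0.71 -0.5   1.89  0.53  0.67 -0.15]
```

```bash
python3 -m pendant '[[0.8,[12,2,0],[0,0,0]],[0.8,[25,4,0],[0,0,0]],[0.8,[30,6,0],[0,0,0]],[0.8,[30,6,0],[0,0,0]],[0.8,[30,6,0],[0,0,0]],[0.8,[30,5,0],[0,0,0]],[0.8,[30,5,0],[0,0,0]],[0.8,[30,5,0],[0,0,0]]]'; python3 -m pendant '[[0.8,[30,5,0],[0,0,0]],[0.8,[30,5,0],[0,0,0]],[0.8,[25,4,0],[0,0,0]],[0.8,[12,2,0],[0,0,0]],[0.8,[0,0,0],[0,0,0]],[0.8,[0,0,0],[0,0,0]]]'; python3 go.py .5157 .1753 .06;  python3 - <<'E'
from h import *
T=np.array(r.get_state()["tool_pos"]);p=[]
for n,(x0,y0) in {"scene":(210,160),"top":(215,150)}.items():
 s=cams.snapshot(n); im=cv2.resize(s["img"][y0:y0+100,x0:x0+100,::-1],(400,400),interpolation=cv2.INTER_CUBIC)
 for z in(.08,.125,.205):
  u,v=((proj(s,[.5157,.1753,z])[0]-[x0,y0]+.5)*4).astype(int); cv2.circle(im,(u,v),2,(0,0,255),-1)
 p.append(im)
cv2.imwrite("pics/g6.png",np.hstack(p))
E
```

```text
clock: 8.5
tool_pos: [0.5158, 0.0794, 0.143]
eef_rot: [0.64, 0.769, -0.001, -0.001]
contact_force: [0.2, -0.2, -1.2]
opening: 0.384
finger_force: 30.0
clock: 9.25
tool_pos: [0.515, 0.1742, 0.1436]
eef_rot: [0.641, 0.768, -0.001, 0.0]
contact_force: [-0.1, -1.0, -1.8]
opening: 0.38
finger_force: 30.0
t 9.25 pos [0.515  0.1742 0.1436] open 0.38 ff 29.990911526838318 F [-0.1 -1.  -1.8]
shift mm [ 1.1  0.9 83.6] rot deg [-0.1  0.1 -0.1] world mm [  0.7   1.1 -83.6] q [-0.15  0.71 -0.44  1.87  0.47  0.66 -0.69]
```

View pics/g6.png

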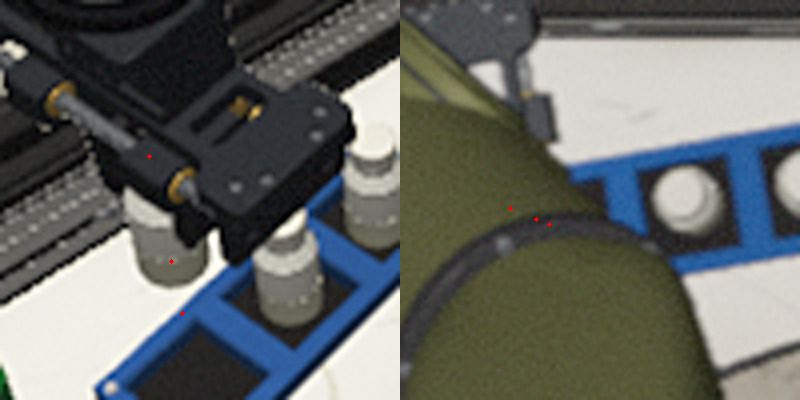

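The vial hangs upright in the fingers, its base at about scene crop (172,265), right on the projected (171,261). Lowering.

```bash
python3 -m pendant '[[0.8,[1,1,15],[0,0,0]],[0.8,[0,0,25],[0,0,0]],[0.8,[0,0,25],[0,0,0]],[0.8,[0,0,18],[0,0,0]],[0.8,[0,0,0],[0,0,0]],[0.8,[0,0,0],[0,0,0]]]'; python3 go.py .5157 .1753 .02
```

```text
clock: 10.1
tool_pos: [0.5162, 0.1769, 0.0611]
eef_rot: [0.64, 0.768, 0.0, 0.0]
contact_force: [-0.5, 0.1, -0.4]
opening: 0.379
finger_force: 30.0
t 10.1 pos [0.5162 0.1769 0.0611] open 0.379 ff 29.99100165325217 F [-0.5  0.1 -0.4]
shift mm [-1.5 -0.7 41.1] rot deg [ 0.  -0.  -0.1] world mm [ -0.5  -1.6 -41.1] q [-0.22  0.84 -0.34  1.92  0.56  0.48 -0.78]
```

```bash
python3 -m pendant '[[0.8,[-1,0,12],[0,0,0]],[0.8,[0,0,12],[0,0,0]],[0.8,[0,0,9],[0,0,0]],[0.8,[0,0,5],[0,0,0]],[0.8,[0,0,2],[0,0,0]],[0.8,[0,0,0],[0,0,0]],[0.8,[0,0,0],[0,0,0]]]'; python3 go.py .5157 .1753 .019
```

```text
clock: 10.98
tool_pos: [0.5164, 0.176, 0.0213]
eef_rot: [0.64, 0.768, 0.0, 0.0]
contact_force: [-0.6, -0.6, 0.6]
opening: 0.376
finger_force: 30.0
t 10.975 pos [0.5164 0.176  0.0213] open 0.376 ff 29.99105406284798 F [-0.6 -0.6  0.6]
shift mm [-0.5 -0.8  2.3] rot deg [ 0.  -0.  -0.1] world mm [-0.7 -0.7 -2.3] q [-0.25  0.9  -0.28  1.93  0.61  0.39 -0.81]
```

```bash
python3 -m pendant '[[0.8,[0,0,1],[0,0,0]],[0.8,[0,0,1],[0,0,0]],[0.8,[0,0,0],[0,0,0]],[0.8,[0,0,0],[0,0,0]]]' 8; python3 -m pendant '[[0.1,[0,0,0],[0,0,0]],[-0.2,[0,0,0],[0,0,0]],[-0.6,[0,0,0],[0,0,0]],[-1,[0,0,0],[0,0,0]],[-1,[0,0,0],[0,0,0]],[-1,[0,0,0],[0,0,0]],[-1,[0,0,0],[0,0,0]]]'
```

```text
clock: 11.48
tool_pos: [0.5163, 0.1758, 0.019]
eef_rot: [0.64, 0.768, 0.0, 0.0]
contact_force: [-0.2, 0.3, 0.4]
opening: 0.387
finger_force: 8.0
clock: 12.35
tool_pos: [0.5162, 0.1759, 0.019]
eef_rot: [0.64, 0.768, -0.0, 0.0]
contact_force: [0.0, 0.4, -0.5]
opening: 1.0
finger_force: 0.0
```

Retreat straight up, then back over the free area so the camera can see.

```bash
python3 -m pendant '[[-1,[0,0,-10],[0,0,0]],[-1,[0,0,-20],[0,0,0]],[-1,[0,0,-30],[0,0,0]],[-1,[0,0,-35],[0,0,0]],[-1,[0,0,-40],[0,0,0]],[-1,[0,0,-40],[0,0,0]],[-1,[0,0,0],[0,0,0]]]'; python3 -m pendant '[[-1,[-30,0,0],[0,0,0]],[-1,[-45,0,0],[0,0,0]],[-1,[-45,0,0],[0,0,0]],[-1,[-45,0,0],[0,0,0]],[-1,[-45,0,0],[0,0,0]],[-1,[-45,0,0],[0,0,0]],[-1,[-45,0,0],[0,0,0]],[-1,[0,0,0],[0,0,0]]]'; python3 -m pendant '[[-1,[-45,0,0],[0,0,0]],[-1,[-40,0,0],[0,0,0]],[-1,[0,0,0],[0,0,0]],[-1,[0,0,0],[0,0,0]]]'
python3 - <<'E'
from h import *
S={n:cams.snapshot(n) for n in("scene","top")}
c=np.array([.5291,.1025]);a=np.array([-.1812,.9834])
# bright-blob of vial cap (top view) near each pocket's projected cap, vs expected cap pixel
for n in S:
 g=cv2.cvtColor(S[n]["img"],cv2.COLOR_RGB2GRAY)
 for k in(-1,0,1):
  e=proj(S[n],[*(c+a*k*.074),.08])[0]; x,y=e.round().astype(int); h=9
  m=(g[y-h:y+h+1,x-h:x+h+1]>150).astype(np.uint8)
  l,lab,st,ce=cv2.connectedComponentsWithStats(m); i=lab[h,h]
  print(n,k,"expected",e.round(1),"label",i,"centroid",(ce[i]+[x-h,y-h]).round(1),"area",st[i,4])
s=r.get_state();print(s["clock"],s["tool_pos"])
E
```

```text
clock: 13.22
tool_pos: [0.518, 0.177, 0.1975]
eef_rot: [0.64, 0.768, 0.003, 0.002]
contact_force: [0.4, -0.1, 0.3]
opening: 0.998
finger_force: 0.0
clock: 14.22
tool_pos: [0.5693, -0.1247, 0.1927]
eef_rot: [0.643, 0.766, -0.002, 0.0]
contact_force: [-0.7, 1.2, 0.4]
opening: 0.998
finger_force: 0.0
clock: 14.72
tool_pos: [0.5799, -0.2054, 0.1915]
eef_rot: [0.642, 0.767, -0.005, -0.004]
contact_force: [-8.8, -5.6, -1.4]
opening: 1.004
finger_force: 0.0
scene -1 expected [302.8 193.6] label 1 centroid [302.9 191.7] area 271
scene 0 expected [279.9 214.8] label 1 centroid [278.4 214. ] area 245
scene 1 expected [255.1 237.8] label 1 centroid [253.2 235.8] area 224
top -1 expected [316.8 193.9] label 1 centroid [316.6 195. ] area 168
top 0 expected [284.3 199.8] label 1 centroid [285.9 198.8] area 163
top 1 expected [251.8 205.6] label 1 centroid [253.1 205.7] area 165
14.825 [ 0.57987254 -0.20522221  0.1915964 ]
```

All three caps are in the pockets within 2 px in both views. The retreat is touching something at the lamp (8.8 N), so I'll back off.

```bash
python3 -m pendant '[[-1,[20,-30,0],[0,0,0]],[-1,[20,-40,0],[0,0,0]],[-1,[10,-30,0],[0,0,0]],[-1,[0,0,0],[0,0,0]],[-1,[0,0,0],[0,0,0]],[-1,[0,0,0],[0,0,0]]]'
python3 - <<'E'
from h import *
S=cams.snapshot("top"); g=cv2.cvtColor(S["img"],cv2.COLOR_RGB2GRAY)
cv2.imwrite("pics/end.png",S["img"][:,:,::-1]); old=cv2.imread("pics/top0.png").astype(int)
d=np.abs(S["img"][:,:,::-1].astype(int)-old).max(2)>60
print("changed px lamp area",d[50:125,265:470].sum(),"rack right two",d[180:225,272:340].sum(),"empty pocket",d[190:222,240:270].sum())
print(np.round(r.get_state()["qd"],3))
E
```

```text
clock: 15.58
tool_pos: [0.4794, -0.1713, 0.1939]
eef_rot: [0.64, 0.768, 0.001, 0.0]
contact_force: [-1.0, 0.6, -0.3]
opening: 0.999
finger_force: 0.0
changed px lamp area 2055 rack right two 0 empty pocket 233
[ 0.003  0.     0.002  0.005 -0.     0.001  0.   ]
```

The contact is gone, the two original rack vials haven't changed and the third is in place. Handing in.

```bash
python3 -c "
from plant import r
print(r.finish_job())"
```

```text
the job is handed in; nothing more can be done
None
```

I set the stray white vial down in the rack's empty pocket, left the other two where they stood, and handed the job in at about 15.7 s; no verdict came back, and while retreating the arm briefly touched something near the lamp (about 10 N), so I backed it clear before handing in.

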